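# Drift a sampler foot into line and fit its bolt

### The arm

A 6-joint arm with a two-finger parallel gripper is mounted at the origin on the work surface. World frame = base frame: x ahead of the robot, y to its left, z up, the work surface at z = 0. Lengths are in m, angles in degrees, forces in N, time in s.
With the tool pointing down it reaches from about 0.325 to 0.775 m from the base axis. Payload 5.5 kg.
Tool frame: the origin (TCP) lies at the centre of the arm's flange, where the gripper is bolted on; the fingertips stand 182 mm ahead of it and the grasp point (between the pads) lies 163 mm ahead of it; z points along the fingers, y is the line along which they close (so a half turn about z gives the same grasp; the last joint's range is limited). The gripper opens to 88 mm and grips with 3 to 60 N. Pads are 20 mm wide; open, the fingers measure 115 mm over their backs; the gripper's body (75 mm by 178 mm) begins 61 mm behind the grasp point.
Start: joints at [59.891, 5.22, 70.514, -0, 104.267, -3.249], TCP at [0.271, 0.535, 0.405] pointing down, gripper open.
Joint ranges: [-164.24, 164.24], [-49.07, 125.15], [9.68, 141.18], [-86.29, 266.29], [3.28, 154.24], [-151.56, 151.56]. Speed limits (degrees/s): [147.25, 147.25, 172.46, 180, 180, 180].

### API

Orientations are given as [roll, pitch, yaw] about the fixed x, y, z axes, in that order (R = Rz(yaw) Ry(pitch) Rx(roll)).
In Python, from station import r gives the robot as it stands. The module is installed in compiled form; this text tells all that it offers. Calls block until the motion is done:
- r.reach(position, orientation): joint-space move of the TCP to a pose.
- r.servo_line(position, rotation=None, speed=0.15): straight line of the TCP; rotation=None keeps the orientation; speed is the mean speed in m/s.
- r.move_joints(angles): joint-space move.
- r.let_go() and r.grab(squeeze=None): open the fingers fully, or close them until they stop; squeeze is the grip in N (None keeps the last).
- r.wait(seconds).
- r.inverse_kinematics(position, orientation): joint angles nearest the present ones, or None.
- r.sense(): the state.
- r.snapshot(name): name is "scene" or "side" or "wrist"; returns a dict with "frame" (420x560x3 uint8, red, green, blue), "fx", "fy", "cx", "cy" (pixels), "R" (3x3) and "t" (3): a world point X has camera coordinates R X + t. Camera axes: x right, y down, z forward; pixel columns grow to the right and rows downward; lengths in m; the calibration is good to about 2 mm. The wrist camera is an equidistant fisheye: a pixel r from the principal point sees the ray r / f radians off the axis. A picture is of the moment at which its call begins. There is no depth.
A pose or a line that the arm cannot do raises r.IKError and nothing moves.
- r.hand_in(): hands the job in; it is judged then, once.
The state is a dict: "clock": time; "joints": joint angles; "joint_vel": joint speeds; "joint_torque": joint torques, N m; "tcp_pos": TCP position; "orientation": TCP orientation; "contact_force": force on the tool from outside, world axes, zero at the start; "torque": the same for the moment, N m; "opening": finger opening in m; "gripper_force": force on a finger pad.
Only numpy, scipy, OpenCV 4.12 (cv2) and the standard library are available. Lean on these libraries where they do the work, as an engineer would, in place of code of your own. Each camera call takes 0.05 s, during which the arm holds its last target. There are 200 camera calls.

### The job

The dark grey foot of the vial sampler has swung off about its first bolt, so its open hole no longer lines up with the hole beneath it. Take the tapered drift from its sloped stand, work it upright down through both holes until its handle's shoulder meets the foot, to lever them into line, then pull it out and put it fully back in the stand; fit the loose bolt in the drifted hole, head flat down on the foot, let go, and leave the glassware and vial rack undisturbed.

Things in the scene. Friction and masses are not known exactly. Their poses are not given: they have to be found in the camera images.
- base: Aluminium docking base under the foot: a fixed block 80 (x) x 200 (y) x 48 mm high. Origin: centre of its underside; z up, y along its length. A steel nut block is fixed in its pocket, hidden by the foot, top level with the base's top, with a vertical through hole 15 mm wide, 48 mm deep.
- nut_nominal (a point): Nominal centre of the mouth of the nut block's 15 mm hole, at the base's top, 8 mm under the foot's upper face; x, y, z along the base's. The real hole lies anywhere up to 2 mm from here along x, either way (0 along y): not measured; a crescent of it shows through the foot's hole, else find it by touch.
- foot_hole (a point): Centre of the foot's open 15 mm hole at its upper face, 56 mm above the bench; z up, y along the foot away from its pivot. The foot is a dark grey plate 60 x 207 x 8 mm on the base. Turning about its first bolt, the hole moves along x; this takes about 5 N at the hole and it stays where left. It starts 6 to 7.5 mm to the -x side of nut_nominal.
- foot_pivot (a point): Axis of the foot's first bolt (hex head) at the foot's upper face, 105 mm from foot_hole along -y: the foot turns about it. 40 mm beyond it stands the round black vial tray that the foot carries, 72 mm wide, its vials reaching 90 mm above the foot's underside: keep clear.
- drift_grip (a point): Centre of the drift's handle; z along it from tip to handle end. Steel, 123 mm long, about 0.2 kg: round handle 20 mm wide, 75 mm long, with a flat shoulder 37.5 mm below this point; then a stem 48 mm long: 14 mm wide for 8 mm, tapering over 40 mm to a flat 4 mm tip (85.5 mm below this point). Shoulder on the foot: this point is 37.5 mm above foot_hole.
- stand_home (a point): Where drift_grip lies with the drift home in its fixed sloped stand, as it starts (it sags there by 2 or 3 mm). z points up out of the bore, 35 degrees from vertical, leaning to the robot's side; y is level. Mouth of the bore 37.5 mm down -z, 55 mm above the bench: a 44 x 44 x 10 mm plate with a 15 mm hole; 34 mm below the mouth a 10 mm plate with an 8 mm hole guides the tip.
- bolt_head (a point): Centre of the loose bolt's head; z from nose to head. Steel thumb bolt, 0.1 kg, no thread: round head 24 mm wide, 30 mm high; shank 13 mm wide, 36 mm long, its last 3 mm tapering to a 10.5 mm nose (51 mm below this point). It starts upright in a white block 60 x 60 x 45 mm, head on the block's top. Home in the foot: this point is 15 mm above foot_hole.
- drift: The drift as a whole; origin at the centre of its tip, z towards the handle.
- bolt: The loose bolt as a whole; origin at the centre of its nose, z towards the head.
- beaker: Bystander: glass beaker, 70 mm wide, 90 mm high; origin at the centre of its underside.
- reagent: Bystander: amber bottle, 60 mm wide, 130 mm high; origin at the centre of its underside.
- vialrack: Bystander: grey vial rack, 90 x 140 x 35 mm; origin at the centre of its underside.
Not all that is in view belongs to the job. Of the things shaped like the drift, the dark steel one is meant. What is shaped like the bolt but orange is not meant.

How it is judged (in metres and radians):
On the way:
1. the drift stands upright through both holes, its shoulder within 4 mm of the foot (z of drift_grip in the frame of foot_hole below 0.0415 m and horizontal distance between drift_grip and foot_hole below 0.008 m and angle between the z axis of drift_grip and the z axis of foot_hole, either way round below 0.15 rad), for 0.1 s.
At the end, for the whole second after the job is handed in: The bolt is home in the foot's hole: its head within 3 mm of flat down on the foot, within 4 mm of the hole's axis and upright within 0.08 rad; the drift is back in its sloped stand, within 10 mm of home and 0.15 rad of the bore; both released and at rest (z of bolt_head in the frame of foot_hole between 0.011 and 0.018 m and horizontal distance between bolt_head and foot_hole below 0.004 m and angle between the z axis of bolt_head and the z axis of foot_hole, either way round below 0.08 rad and distance between drift_grip and stand_home below 0.01 m and angle between the z axis of drift_grip and the z axis of stand_home, either way round below 0.15 rad and linear speed of each of bolt, drift below 0.02 m/s); the robot touches nothing.
It fails at once if the beaker is moved by more than 20 mm or tipped (distance of beaker from where it was at the start of the episode above 0.02 m or angle between beaker's own z axis and vertical above 0.3 rad).
It fails at once if the reagent is moved by more than 20 mm or tipped (distance of reagent from where it was at the start of the episode above 0.02 m or angle between reagent's own z axis and vertical above 0.3 rad).
It fails at once if the vialrack is moved by more than 20 mm or tipped (distance of vialrack from where it was at the start of the episode above 0.02 m or angle between vialrack's own z axis and vertical above 0.3 rad).
It also fails if it takes over 72 s, if anything falls off the work surface, if the arm or the gripper's body presses on something with over 40 N, if the wrist force passes 120 N, or if a joint passes its speed limit or range.

## Working session

There is one attempt and no reset: what is moved stays moved. The work goes in short steps, each a Python script; the robot and the scene stay as the last script left them, time stands still between calls to the robot, and variables do not carry over. Pictures are saved under pics/ and viewed, at most 10 in all, crops included, and the job is handed in when it is done.

```bash
mkdir -p pics; python3 - <<'E'
from station import r
import cv2,numpy as np,pickle
d={}
for n in("scene","side","wrist"):
    s=r.snapshot(n); d[n]=s
    print(n,s["fx"],s["fy"],s["cx"],s["cy"],np.round(s["R"],3).tolist(),np.round(s["t"],3))
    print("cam pos",-np.array(s["R"]).T@np.array(s["t"]))
pickle.dump(d,open("s0.pkl","wb"))
a=cv2.cvtColor(np.hstack([d["scene"]["frame"]]),cv2.COLOR_RGB2BGR)
for n in d: cv2.imwrite(f"pics/{n}0.png",cv2.resize(cv2.cvtColor(d[n]["frame"],cv2.COLOR_RGB2BGR),(800,600),interpolation=cv2.INTER_CUBIC))
print(r.sense())
E
```

```text
scene 421.31796374770056 421.31796374770056 281.37667696260917 218.18393553305802 [[-0.6, 0.8, -0.007], [0.609, 0.451, -0.652], [-0.519, -0.395, -0.758]] [ 0.392 -0.323  1.245]
cam pos [1.07795789 0.32387488 0.73515108]
side 379.65804590064175 379.65804590064175 272.41761286319866 207.33591695571062 [[0.888, -0.459, 0.008], [-0.222, -0.446, -0.867], [0.401, 0.768, -0.498]] [-0.578  0.181  0.639]
cam pos [ 0.29738504 -0.67596307  0.4804642 ]
wrist 325.19226210127806 325.19226210127806 279.5449379019342 207.4575719100947 [[0.452, 0.892, -0.003], [0.86, -0.435, 0.268], [0.238, -0.123, -0.963]] [-0.598 -0.033  0.39 ]
cam pos [0.20600224 0.56730004 0.38271525]
{'clock': 0.15, 'joints': array([ 5.98923608e+01,  5.25401159e+00,  7.05639739e+01, -7.47114164e-04,
        1.04268727e+02, -3.24957347e+00]), 'joint_vel': array([-0.03336509, -0.02770831, -0.33734227,  0.01572295, -0.00042726,
        0.02867127]), 'joint_torque': array([ 1.23465783e-03, -4.47044492e+01, -4.06909418e+01,  6.98715309e-02,
        2.74388690e-02, -1.24716676e-04]), 'tcp_pos': array([0.27110573, 0.5353136 , 0.40377822]), 'orientation': array([-1.79913386e+02, -4.19214950e-03,  1.53141747e+02]), 'contact_force': array([-0.02802233, -0.17359045,  0.11293718]), 'torque': array([ 0.00208231, -0.04432424,  0.0228377 ]), 'gripper_force': 0.0, 'opening': 0.08775805756863823}
```

View pics/scene0.png

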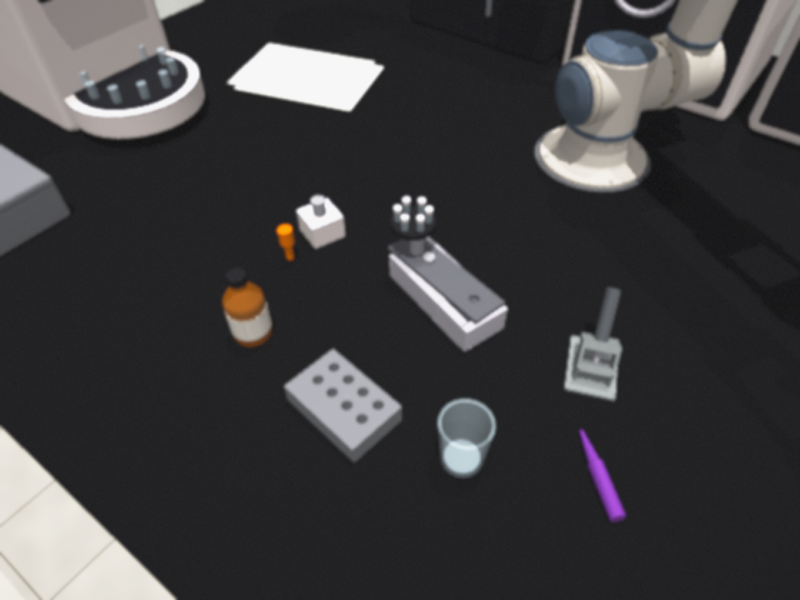

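View pics/side0.png

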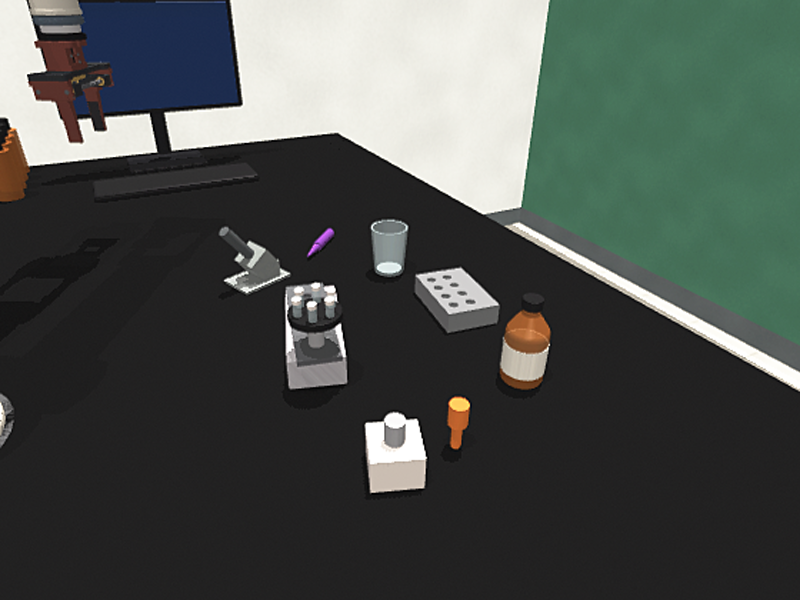

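The scene view (800 px) shows the foot hole at (474,299), the hex bolt at (429,257), the loose bolt's top at (319,199) and the drift's handle end at (613,292). In the side view the bolt's top is at (395,418) and the handle end at (227,231). I'll compute coarse positions from these.

```bash
cat > h.py <<'E'
import numpy as np,cv2,pickle
from scipy.spatial.transform import Rotation as Ro
def ray(s,u,v,fish=False):
    R=np.array(s["R"]);t=np.array(s["t"]);x=(u-s["cx"])/s["fx"];y=(v-s["cy"])/s["fy"]
    if fish:
        th=np.hypot(x,y); d=np.array([x/th*np.sin(th),y/th*np.sin(th),np.cos(th)]) if th>1e-9 else np.array([0,0,1.])
    else: d=np.array([x,y,1.])
    d=R.T@d; return -R.T@t,d/np.linalg.norm(d)
def plane(s,u,v,z,fish=False):
    o,d=ray(s,u,v,fish); return o+d*(z-o[2])/d[2]
def proj(s,X,fish=False):
    c=np.array(s["R"])@np.array(X)+np.array(s["t"])
    if fish:
        th=np.arctan2(np.hypot(c[0],c[1]),c[2]);k=th/np.hypot(c[0],c[1]);return np.array([s["cx"]+s["fx"]*k*c[0],s["cy"]+s["fy"]*k*c[1]])
    return np.array([s["cx"]+s["fx"]*c[0]/c[2],s["cy"]+s["fy"]*c[1]/c[2]])
def tri(a,b):
    (o1,d1),(o2,d2)=a,b
    A=np.stack([d1,-d2],1);k=np.linalg.lstsq(A,o2-o1,rcond=None)[0]
    p,q=o1+d1*k[0],o2+d2*k[1];return (p+q)/2,np.linalg.norm(p-q)
def save(s,name,crop=None,size=(800,600)):
    f=cv2.cvtColor(s["frame"],cv2.COLOR_RGB2BGR)
    if crop: f=f[crop[1]:crop[3],crop[0]:crop[2]]
    cv2.imwrite(f"pics/{name}.png",cv2.resize(f,size,interpolation=cv2.INTER_CUBIC))
E
python3 - <<'E'
from h import *
d=pickle.load(open("s0.pkl","rb"));k=1/1.4286;S=d["scene"];D=d["side"]
P=lambda s,u,v,z:np.round(plane(s,u*k,v*k,z),4)
print("hole",P(S,474,299,.056),"pivot",P(S,429,257,.058),"side base corners top",P(D,290,366,.048),P(D,345,364,.048))
print("base top corners",P(S,505,312,.048),P(S,465,335,.048),P(S,390,265,.048))
print("bolt",P(S,319,199,.075),P(D,395,418,.075),tri(ray(S,319*k,199*k),ray(D,395*k,418*k)))
print("handle end",tri(ray(S,613*k,292*k),ray(D,227*k,231*k)))
print("stand plate corners z0",P(S,566,389,.0),P(S,615,397,0),P(S,572,338,0),P(D,225,284,0),P(D,290,275,0),P(D,252,292,0))
print("beaker",P(S,466,470,0),P(D,388,272,0),"reagent",P(D,523,382,0),"violet",P(S,603,480,.01),"rack",P(S,343,400,.035))
E
```

```text
hole [0.5278 0.0422 0.056 ] pivot [ 0.4956 -0.0639  0.058 ] side base corners top [ 0.4462 -0.1138  0.048 ] [ 0.5119 -0.142   0.048 ]
base top corners [0.5159 0.0904 0.048 ] [0.5888 0.0662 0.048 ] [ 0.5395 -0.1096  0.048 ]
bolt [ 0.5058 -0.2896  0.075 ] [ 0.5086 -0.2879  0.075 ] (array([ 0.50749934, -0.2886731 ,  0.07628695]), np.float64(0.0012729155204835127))
handle end (array([0.44782039, 0.2146722 , 0.11263447]), np.float64(0.0012506855734025198))
stand plate corners z0 [0.5516 0.22   0.    ] [0.5222 0.2824 0.    ] [ 0.461   0.1845 -0.    ] [0.4346 0.2395 0.    ] [0.5527 0.2207 0.    ] [0.471 0.188 0.   ]
beaker [0.7441 0.1725 0.    ] [0.7253 0.1489 0.    ] reagent [ 0.7414 -0.2326  0.    ] violet [0.6558 0.3224 0.01  ] rack [ 0.7736 -0.0106  0.035 ]
```

```bash
cat >> h.py <<'E'
def camtool(s,st):
    Rt=Ro.from_euler('xyz',st["orientation"],degrees=True).as_matrix();R=np.array(s["R"])
    return Rt.T@(-R.T@np.array(s["t"])-np.array(st["tcp_pos"])),Rt.T@R.T
def ori(z,y):
    z=np.array(z,float)/np.linalg.norm(z);y=np.array(y,float);y-=z*(y@z);y/=np.linalg.norm(y)
    return Ro.from_matrix(np.stack([np.cross(y,z),y,z],1)).as_euler('xyz',degrees=True)
E
python3 - <<'E'
from h import *
from station import r
d=pickle.load(open("s0.pkl","rb"))
c,M=camtool(d["wrist"],r.sense());print(c,M[:,2])
# aim camera between hole & stand
for yaw in (-16,164):
    y=[np.cos(np.radians(yaw)),np.sin(np.radians(yaw)),0]
    o=ori([0,0,-1],y);Rt=Ro.from_euler('xyz',o,degrees=True).as_matrix()
    cw=Rt@c;vw=Rt@M[:,2];print(yaw,cw,vw)
    z=.30;tgt=np.array([.515,.10,.056]);L=(z+cw[2]-.056)/-vw[2]
    p=tgt-vw*L-cw;p[2]=z;print(p,r.inverse_kinematics(p,o))
E
```

```text
[ 0.07253002 -0.00084494  0.02106958] [-0.26796787 -0.00104376  0.96342728]
-16 [ 0.01917977  0.06995323 -0.02106958] [-0.07486528 -0.25729955 -0.96342728]
[0.51314354 0.08958411 0.3       ] [ 6.1604241  -6.76326371 92.98259359  0.         93.78067013 22.1604241 ]
164 [-0.01917977 -0.06995323 -0.02106958] [ 0.07486528  0.25729955 -0.96342728]
[0.51685646 0.11041589 0.3       ] None
```

```bash
python3 - <<'E'
from h import *
from station import r
y=[np.cos(np.radians(-16)),np.sin(np.radians(-16)),0];o=ori([0,0,-1],y)
out={}
for n,p in (("B",[.512,-.02,.29]),("A",[.47,.10,.32])):
    r.reach(p,o);r.wait(.2);out[n]=(r.snapshot("wrist"),r.sense())
    save(out[n][0],"w"+n)
    print(out[n][1]["clock"],out[n][1]["tcp_pos"])
pickle.dump(out,open("w.pkl","wb"))
E
```

```text
2.6 [ 0.51208544 -0.01951631  0.29006785]
3.4333 [0.4703564  0.09899739 0.31941197]
```

View pics/wB.png

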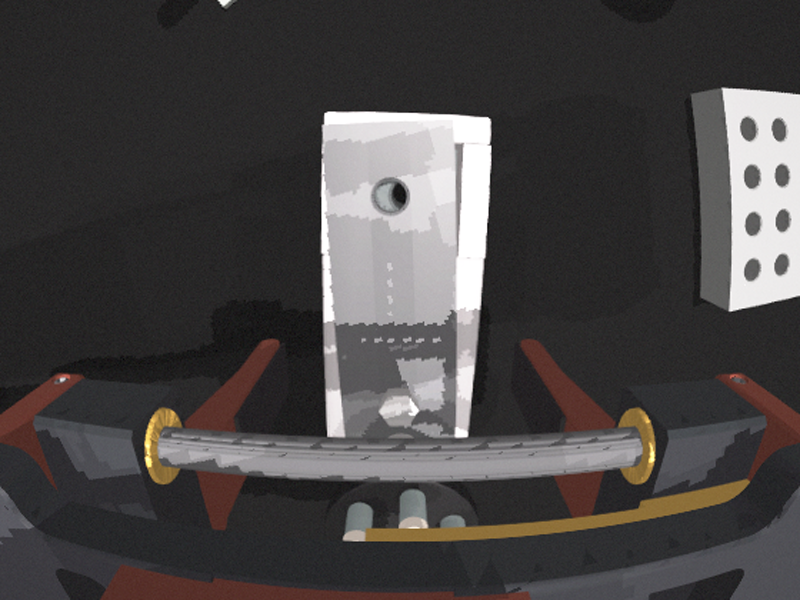

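View pics/wA.png

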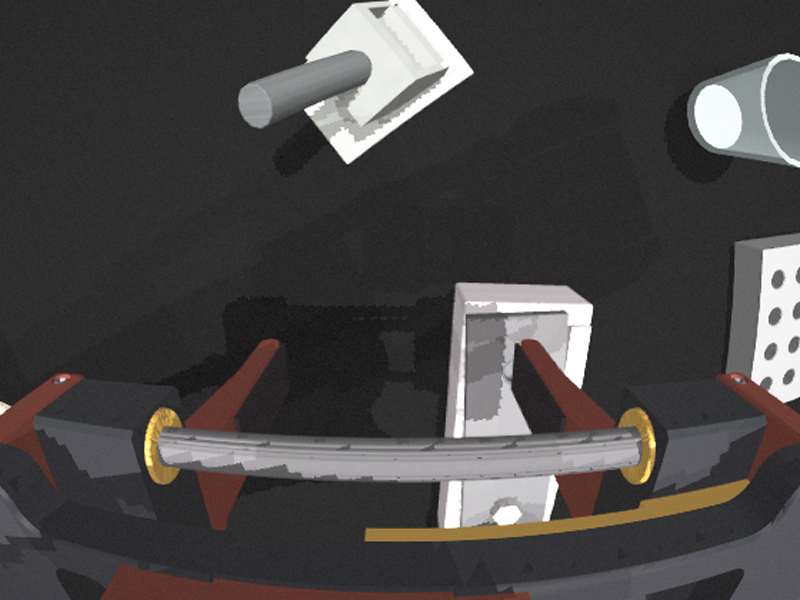

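View B shows the foot hole at (390,195), with the dark crescent of the nut hole on its right (391–408), and the hex bolt at (400,408). View A shows the drift's handle end at (255,105) and where it meets the mouth plate, about (352,70).

```bash
python3 - <<'E'
from h import *
o=pickle.load(open("w.pkl","rb"));d=pickle.load(open("s0.pkl","rb"));k=1/1.4286
B,sB=o["B"];A,sA=o["A"];S=d["scene"];D=d["side"]
print("hole",plane(B,390*k,195*k,.056,1),"pivot hex",plane(B,400*k,408*k,.061,1))
e1=plane(A,255*k,105*k,.1145,1);e2=plane(A,352*k,70*k,.056,1)
print("end A",e1,"mouth A",e2,np.linalg.norm(e1-e2))
print(tri(ray(A,255*k,105*k,1),ray(D,227*k,231*k)),tri(ray(A,255*k,105*k,1),ray(S,613*k,292*k)))
# stand base plate corners (A)
print([plane(A,u*k,v*k,.004,1).round(4).tolist() for u,v in((347,163),(473,72))])
f=lambda im,c,z:cv2.resize(cv2.cvtColor(im,cv2.COLOR_RGB2BGR)[c[1]:c[3],c[0]:c[2]],None,fx=z,fy=z,interpolation=cv2.INTER_CUBIC)
a=f(B["frame"],(250,112,300,162),8);b=f(A["frame"],(160,0,340,120),4.4)[:400]
b=cv2.resize(b,(400,400*b.shape[0]//b.shape[1]));b=np.vstack([b,np.zeros((400-b.shape[0],400,3),np.uint8)])
cv2.imwrite("pics/z1.png",np.hstack([a,b]))
E
```

```text
hole [0.52521451 0.04006222 0.056     ] pivot hex [ 0.50064327 -0.06275925  0.061     ]
end A [0.44292089 0.21151151 0.1145    ] mouth A [0.48198777 0.22620331 0.056     ] 0.0718632028764065
(array([0.44533854, 0.21060885, 0.1148151 ]), np.float64(0.0047178097262996505)) (array([0.44068595, 0.21359548, 0.10628166]), np.float64(0.00033357476048914117))
[[0.4603, 0.1818, 0.004], [0.5528, 0.217, 0.004]]
```

View pics/z1.png

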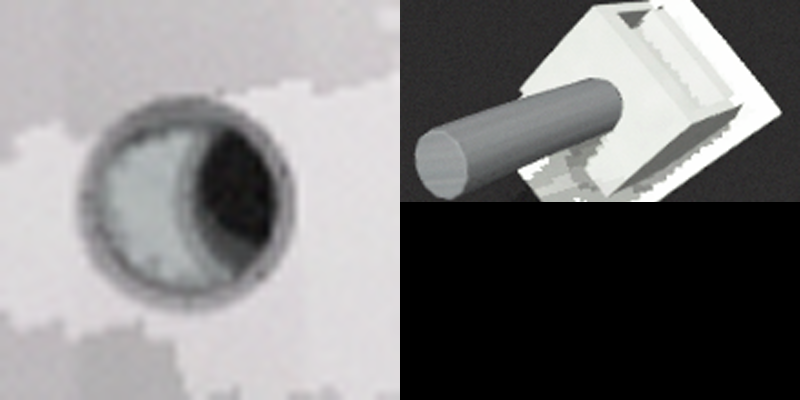

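The zoom shows the foot hole centred at native (273.4,137.4). The nut crescent's left edge is at about x=197 in the zoom, so the nut centre is roughly (285.6,136). The stand's lean azimuth of about 20.7° agrees between the handle axis and the plate edge. Next is the pre-grasp, with a check of the handle end before I close.

```bash
cat >> h.py <<'E'
az=np.radians(20.7);AX=np.array([-np.sin(np.radians(35))*np.cos(az),-np.sin(np.radians(35))*np.sin(az),np.cos(np.radians(35))])
YS=np.array([np.sin(az),-np.cos(az),0])
GRIP=np.array([.444,.212,.114])-.0375*AX
OS=ori(-AX,YS)
E
python3 - <<'E'
from h import *
from station import r
B,_=pickle.load(open("w.pkl","rb"))["B"]
h=plane(B,273.4,137.4,.056,1);n=plane(B,285.6,136,.048,1);print("hole",h,"nut",n,n-h,np.linalg.norm((n-h)[:2]))
p=GRIP+(.163+.005+.085)*AX;print(p,OS)
r.reach(p,OS);r.wait(.2);s=r.snapshot("wrist");save(s,"pre");st=r.sense()
print(st["clock"],st["joints"],st["tcp_pos"])
print("expected end px*1.4286",proj(s,GRIP+.0375*AX,1)*1.4286, "mouth", proj(s,GRIP-.035*AX,1)*1.4286)
pickle.dump((s,st),open("pre.pkl","wb"))
E
```

```text
hole [0.52530403 0.03941844 0.056     ] nut [0.53322683 0.03767858 0.048     ] [ 0.0079228  -0.00173986 -0.008     ] 0.008111587905129704
[0.32837377 0.16830849 0.29052727] [180.  -35.   20.7]Traceback (most recent call last):
  File "<stdin>", line 6, in <module>
station.IKError: the arm cannot take that pose within its joint ranges
```

```bash
python3 - <<'E'
from h import *
from station import r
for sgn in (1,-1):
  for tilt in (35,25,15,5,0,-10):
    t=np.radians(tilt);a=np.array([-np.sin(t)*np.cos(az),-np.sin(t)*np.sin(az),np.cos(t)]);o=ori(-a,sgn*YS)
    res=[]
    for b in (0,.03,.06,.085):
      q=r.inverse_kinematics(GRIP+.005*AX+b*AX+.163*a,o);res.append(None if q is None else np.round(q).astype(int).tolist())
    print(sgn,tilt,res)
E
```

```text
1 35 [[22, -40, 129, -1, 56, 92], [22, -45, 129, -1, 61, 92], [22, -49, 129, -1, 65, 92], None]
1 25 [[22, -31, 120, -1, 66, 91], [22, -35, 120, -1, 70, 91], [22, -38, 120, -1, 73, 91], [22, -41, 119, -1, 77, 91]]
1 15 [[22, -21, 111, 0, 75, 91], [22, -25, 111, 0, 78, 91], [22, -28, 111, 0, 82, 91], [22, -31, 111, 0, 85, 91]]
1 5 [[22, -12, 103, 0, 84, 91], [22, -15, 103, 0, 87, 91], [22, -19, 103, 0, 90, 91], [22, -21, 103, 0, 93, 91]]
1 0 [[22, -7, 98, 0, 89, 91], [22, -11, 99, 0, 92, 91], [22, -14, 99, 0, 95, 91], [22, -16, 99, 0, 97, 91]]
1 -10 [[21, 2, 90, 0, 98, 91], [21, -1, 91, 0, 100, 91], [21, -5, 92, 0, 103, 91], [22, -7, 92, 0, 105, 91]]
-1 35 [[22, -40, 129, -1, 56, -88], [22, -45, 129, -1, 61, -88], [22, -49, 129, -1, 65, -88], None]
-1 25 [[22, -31, 120, -1, 66, -89], [22, -35, 120, -1, 70, -89], [22, -38, 120, -1, 73, -89], [22, -41, 119, -1, 77, -89]]
-1 15 [[22, -21, 111, 0, 75, -89], [22, -25, 111, 0, 78, -89], [22, -28, 111, 0, 82, -89], [22, -31, 111, 0, 85, -89]]
-1 5 [[22, -12, 103, 0, 84, -89], [22, -15, 103, 0, 87, -89], [22, -19, 103, 0, 90, -89], [22, -21, 103, 0, 93, -89]]
-1 0 [[22, -7, 98, 0, 89, -89], [22, -11, 99, 0, 92, -89], [22, -14, 99, 0, 95, -89], [22, -16, 99, 0, 97, -89]]
-1 -10 [[21, 2, 90, 0, 98, -89], [21, -1, 91, 0, 100, -89], [21, -5, 92, 0, 103, -89], [22, -7, 92, 0, 105, -89]]
```

```bash
cat >> h.py <<'E'
tt=np.radians(28);TA=np.array([-np.sin(tt)*np.cos(az),-np.sin(tt)*np.sin(az),np.cos(tt)]);OS=ori(-TA,YS)
E
python3 - <<'E'
from h import *
from station import r
p=GRIP+(.005+.075)*AX+.163*TA
r.reach(p,OS);r.wait(.2);s=r.snapshot("wrist");save(s,"pre");st=r.sense()
print(st["clock"],st["joints"],st["tcp_pos"]-p)
print("expected end px*1.4286",proj(s,GRIP+.0375*AX,1)*1.4286, "mouth", proj(s,GRIP-.035*AX,1)*1.4286)
pickle.dump((s,st),open("pre.pkl","wb"))
E
```

```text
4.7667 [ 22.0119305  -43.11464499 122.12181653  -0.66926887  73.03638397
  91.36938885] [ 3.99039390e-04 -1.78676330e-04  3.02338279e-05]
expected end px*1.4286 [395.41830969 333.60937258] mouth [396.29990315 274.89728063]
```

View pics/pre.png

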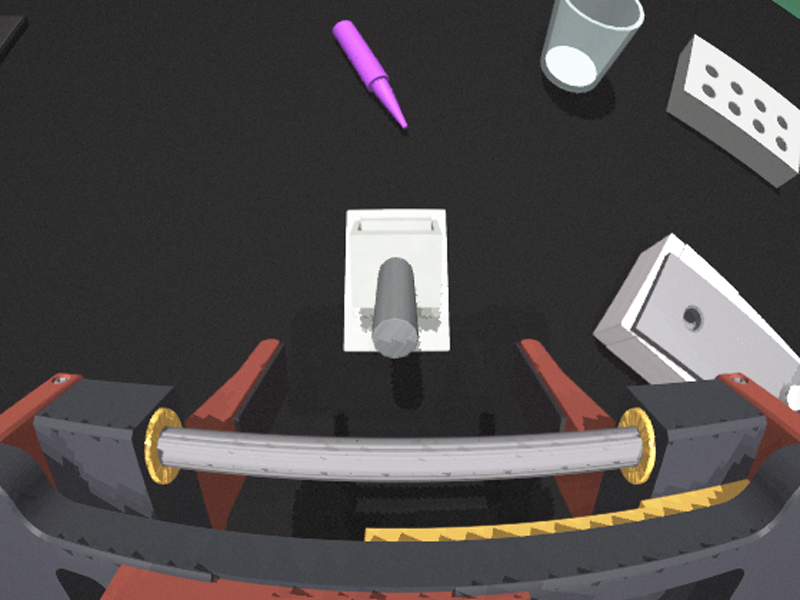

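The handle end appears at (395,337) against an expected (395,334), so it is about 1.2 mm off. That is close enough to grasp with a small shift.

```bash
cat >> h.py <<'E'
GRIP=GRIP-.0012*np.array([.935,.354,0])
PG=GRIP+.005*AX+.163*TA
E
python3 - <<'E'
from h import *
from station import r
r.servo_line(PG,OS,.12)
r.grab(60);st=r.sense();print(st["clock"],st["opening"],st["gripper_force"],st["contact_force"],st["tcp_pos"]-PG)
print("limit ik",[r.inverse_kinematics(PG+b*AX,OS) is not None for b in (.055,.065,.075)])
r.servo_line(PG+.01*AX,None,.06);st=r.sense();print(st["clock"],st["opening"],st["contact_force"])
r.servo_line(PG+.07*AX,None,.12)
st=r.sense();print(st["clock"],st["opening"],st["contact_force"])
E
```

```text
6.6083 0.018660653882195715 59.91061449050903 [-0.37230852  5.11808302 -0.62536289] [-1.60915329e-04  5.31996508e-04  6.52453115e-05]
limit ik [True, True, True]
6.925 0.018656251407387598 [-1.96026258  3.08134854  0.47764835]
7.575 0.018300687106326288 [-0.07530718  0.55026344 -2.07228287]
```

```bash
cat >> h.py <<'E'
Rs=Ro.from_euler('xyz',OS,degrees=True).as_matrix()
TIPT=Rs.T@(GRIP-.0855*AX-PG)      # drift tip in tool
YAW=-17.
def frame(z,y):
    z=np.array(z,float)/np.linalg.norm(z);y=np.array(y,float);y=y-z*(y@z);y/=np.linalg.norm(y);return np.stack([np.cross(y,z),y,z],1)
XB=np.array([np.cos(np.radians(YAW)),np.sin(np.radians(YAW)),0]);YB=np.array([-XB[1],XB[0],0])
C=frame(AX,YS).T@Rs
RU=frame([0,0,1],XB)@C;OU=Ro.from_matrix(RU).as_euler('xyz',degrees=True)
def up(tip): return np.array(tip)-RU@TIPT
HOLE=np.array([.5253,.0394,.056])
E
python3 - <<'E'
from h import *
from station import r
t=HOLE+.0041*XB
try: r.servo_line(up(t+[0,0,.075]),OU,.2)
except r.IKError as e: print(e);r.reach(up(t+[0,0,.075]),OU)
r.servo_line(up(t+[0,0,.012]),None,.12);r.wait(.2)
s=r.snapshot("wrist");c=r.snapshot("side");st=r.sense();save(s,"hov",(230,100,370,205));print(st["clock"],st["tcp_pos"]-up(t+[0,0,.012]),OU,st["contact_force"])
Rt=Ro.from_euler('xyz',st["orientation"],degrees=True).as_matrix()
tip=st["tcp_pos"]+Rt@TIPT;k=800/140
z=lambda X:((proj(s,X,1)-[230,100])*k).round(1)
print("tip",tip,z(tip),"shoulder",z(tip+[0,0,.048]),"hole",z(HOLE),"nut",z(HOLE+.0081*XB-[0,0,.008]))
pickle.dump((s,st,c),open("hov.pkl","wb"))
E
```

```text
9.9917 [1.22897186e-04 6.22586268e-06 8.10682618e-04] [180.   7.  73.] [-0.09864755 -0.23237373 -2.08723524]
tip [0.52968006 0.03823254 0.06880128] [277.3 588.8] shoulder [276.8 757.4] hole [244.1 555. ] nut [303.1 534.7]
```

View pics/hov.png

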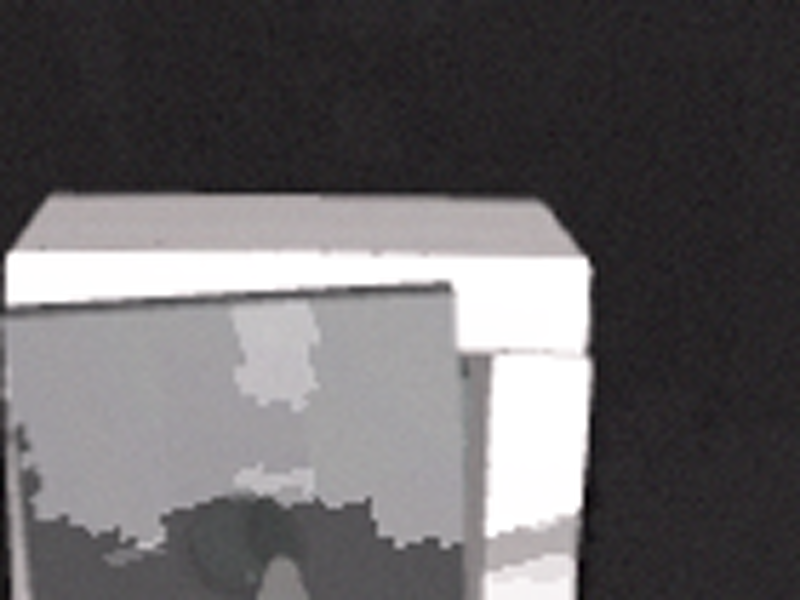

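The tip is at (284,558) in the crop and the hole at about (244,548). The tip is therefore about 0.8 mm too far along +x and aligned in y. I'll correct this and descend under force control.

```bash
cat > desc.py <<'E'
from h import *
from station import r
def run(off,yo,z0,z1,step=.003,v=.05):
    """off: tip offset from HOLE along XB; z: tip height; returns (off,yo,z)"""
    z=z0
    while z>z1+1e-6:
        z=max(z-step,z1);r.servo_line(up(HOLE+off*XB+yo*YB+[0,0,z-.056]),OU,v)
        for i in range(4):
            f=r.sense()["contact_force"]-np.array([0,0,-2]);fx,fy=f@XB,f@YB
            if i==0 or abs(fz0)>10: print("z %.1f off %.2f y %.2f fx %.1f fy %.1f fz %.1f"%(z*1e3,off*1e3,yo*1e3,fx,fy,f[2]))
            fz0=f[2]
            if f[2]>45: print("STOP");return off,yo,z
            dx=.0001*(fx-3) if fx>3 else (.0001*(fx+9) if fx<-9 else 0); dy=.0001*(fy-np.sign(fy)*3) if abs(fy)>3 else 0
            if dx==0 and dy==0: break
            off+=np.clip(dx,-.001,.001);yo+=np.clip(dy,-.0008,.0008)
            r.servo_line(up(HOLE+off*XB+yo*YB+[0,0,z-.056]),OU,.05)
    return off,yo,z
E
python3 - <<'E'
from desc import *
o=run(.0034,0,.068,.059,.009);o=run(*o,.040);st=r.sense()
print(o,st["clock"],st["tcp_pos"]-up(HOLE+o[0]*XB+o[1]*YB+[0,0,o[2]-.056]),st["opening"]);pickle.dump(o,open("o.pkl","wb"))
E
```

```text
z 59.0 off 3.40 y 0.00 fx -0.3 fy -0.2 fz -0.5
z 56.0 off 3.40 y 0.00 fx 0.6 fy -0.2 fz 0.4
z 53.0 off 3.40 y 0.00 fx -0.0 fy -0.2 fz -0.8
z 50.0 off 3.40 y 0.00 fx -0.4 fy 0.3 fz 0.6
z 47.0 off 3.40 y 0.00 fx -0.3 fy -0.7 fz -0.3
z 44.0 off 3.40 y 0.00 fx -0.7 fy -0.6 fz -0.1
z 41.0 off 3.40 y 0.00 fx -1.2 fy -1.1 fz 0.3
z 40.0 off 3.40 y 0.00 fx -2.3 fy -2.3 fz 1.2
(0.0034, 0, 0.04) 12.075 [-1.43641657e-04 -5.73637367e-05 -1.32898686e-04] 0.01847337416302776
```

It has entered the nut with no contact above 3 N. Continuing down.

```bash
python3 - <<'E'
from desc import *
o=pickle.load(open("o.pkl","rb"));o=run(*o,.012);st=r.sense()
print(o,st["clock"],st["tcp_pos"]-up(HOLE+o[0]*XB+o[1]*YB+[0,0,o[2]-.056]),st["opening"],st["torque"]);pickle.dump(o,open("o.pkl","wb"))
E
```

```text
z 37.0 off 3.40 y 0.00 fx -3.4 fy -2.4 fz 1.3
z 34.0 off 3.40 y 0.00 fx -2.1 fy -3.7 fz 2.4
z 31.0 off 3.40 y -0.19 fx -1.9 fy -3.8 fz 1.6
z 28.0 off 3.40 y -0.45 fx 0.6 fy -3.7 fz 3.4
z 25.0 off 3.40 y -0.67 fx 3.0 fy -4.4 fz 4.7
z 22.0 off 3.45 y -0.81 fx 4.1 fy -3.7 fz 5.9
z 19.0 off 3.86 y -1.02 fx 4.2 fy -3.7 fz 6.5
z 16.0 off 4.21 y -1.10 fx 5.0 fy -3.0 fz 7.1
z 13.0 off 4.61 y -1.11 fx 4.5 fy -3.0 fz 5.8
z 12.0 off 5.03 y -1.32 fx 5.1 fy -2.5 fz 7.4
(np.float64(0.005371611522619548), np.float64(-0.0013222692784685096), 0.012) 22.825 [-3.00350837e-05  1.33948399e-04  3.51439787e-04] 0.018565281033467416 [-0.73916674 -0.42545696  0.05727193]
```

```bash
python3 - <<'E'
from desc import *
o=pickle.load(open("o.pkl","rb"));off,yo,z=o
for i in range(14):
    z-=.0008
    r.servo_line(up(HOLE+off*XB+yo*YB+[0,0,z-.056]),OU,.05)
    f=r.sense()["contact_force"];fx,fy=f@XB,f@YB
    print("z %.1f off %.2f fx %.1f fy %.1f fz %.1f"%(z*1e3,off*1e3,fx,fy,f[2]+2))
    off+=np.clip(.00012*(fx-2),0,.0008);
    if abs(fy)>3: yo+=.0001*fy
    if f[2]>28: break
r.wait(.15);st=r.sense();f=st["contact_force"];print(st["clock"],f@XB,f@YB,f[2],st["tcp_pos"],st["opening"])
pickle.dump((off,yo,z,st),open("o2.pkl","wb"));s=r.snapshot("side");save(s,"down",(180,180,260,280),(480,600))
E
```

```text
z 11.2 off 5.37 fx 2.5 fy -1.5 fz 8.0
z 10.4 off 5.43 fx 3.3 fy -2.7 fz 7.6
z 9.6 off 5.58 fx 3.3 fy -2.1 fz 7.4
z 8.8 off 5.74 fx 4.1 fy -3.4 fz 8.1
z 8.0 off 5.99 fx 2.2 fy -2.4 fz 7.6
z 7.2 off 6.01 fx 3.4 fy -2.4 fz 7.4
z 6.4 off 6.18 fx 1.6 fy -1.2 fz 10.5
z 5.6 off 6.18 fx 1.1 fy -1.0 fz 14.0
z 4.8 off 6.18 fx -1.4 fy -1.4 fz 16.4
z 4.0 off 6.18 fx -1.7 fy -2.9 fz 19.9
z 3.2 off 6.18 fx -3.4 fy -3.1 fz 22.8
z 2.4 off 6.18 fx -3.5 fy -0.9 fz 24.7
z 1.6 off 6.18 fx -4.4 fy -2.3 fz 27.8
z 0.8 off 6.18 fx -5.4 fy -3.1 fz 30.5
26.475 -4.123592456789711 -3.2535462413162186 28.29625727529068 [0.53663838 0.05523035 0.25899919] 0.017915424453661257
```

View pics/down.png

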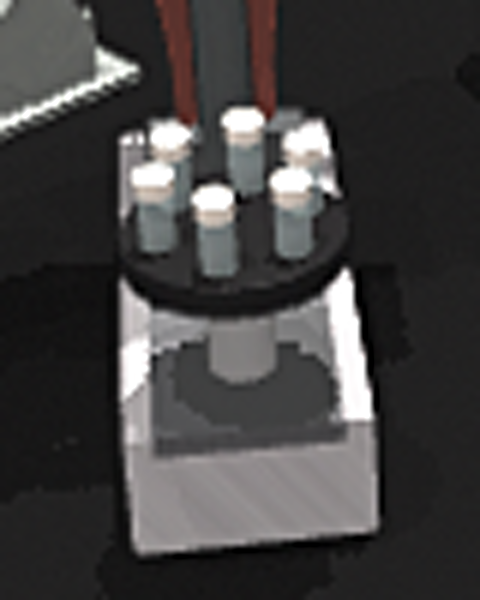

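The side view shows the fingers and drift down behind the tray, and the base not disturbed. The TCP put the tip at 6.7 mm, so the shoulder is seated with a 28 N push. I'll nudge +x to centre the foot, then pull out and return the drift.

```bash
python3 - <<'E'
from desc import *
off,yo,z,_=pickle.load(open("o2.pkl","rb"))
z=.008
def act():
    st=r.sense();Rt=Ro.from_euler('xyz',st["orientation"],degrees=True).as_matrix()
    return st,st["tcp_pos"]+Rt@(TIPT+RU.T@[0,0,.048])
for i in range(8):
    r.servo_line(up(HOLE+off*XB+yo*YB+[0,0,z-.056]),OU,.05)
    st,a=act();f=st["contact_force"];d=a-HOLE
    print("off %.2f act %.2f %.2f z %.1f F %.1f %.1f %.1f"%(off*1e3,d@XB*1e3,d@YB*1e3,d[2]*1e3,f@XB,f@YB,f[2]),st["orientation"]-OU)
    if f@XB<-11: break
    off+=.0005
pickle.dump(a,open("fin.pkl","wb"))
h=HOLE+off*XB+yo*YB
r.servo_line(up(h+[0,0,.02]),OU,.12);st=r.sense();print(st["clock"],st["contact_force"],st["opening"])
E
```

```text
off 6.18 act 5.93 -1.49 z -0.8 F 4.5 1.9 2.3 [-3.59963877e+02 -8.03726856e-02  3.78444667e-02]
off 6.68 act 6.03 -1.60 z -0.8 F 0.8 4.0 1.6 [-3.59896127e+02 -5.50569894e-02  4.33976525e-02]
off 7.18 act 6.28 -1.81 z -0.8 F -1.1 6.1 -0.5 [-3.59865486e+02 -3.50437727e-02  4.06436933e-02]
off 7.68 act 6.46 -1.87 z -0.8 F -1.8 5.0 0.1 [-3.59824340e+02 -2.59869298e-02  4.15546083e-02]
off 8.18 act 6.57 -1.90 z -0.9 F -3.4 5.8 -0.0 [-3.59772554e+02 -2.01168474e-02  4.73220575e-02]
off 8.68 act 6.77 -1.86 z -0.8 F -4.1 4.5 1.2 [-3.59736793e+02 -1.63509536e-02  5.60174224e-02]
off 9.18 act 7.21 -1.89 z -0.8 F -4.9 4.7 3.0 [-3.59727099e+02 -1.42477745e-02  5.39658273e-02]
off 9.68 act 7.59 -1.90 z -0.8 F -4.8 5.1 0.8 [-3.59712620e+02 -9.76658961e-03  5.67736451e-02]
29.2833 [-0.23441514 -1.0210428  -2.56429135] 0.018249316428253528
```

```bash
python3 - <<'E'
from desc import *
p=np.array(r.sense()["tcp_pos"])
r.servo_line(p+[0,0,.055],OU,.2)
r.servo_line(PG+.07*AX,OS,.2);st=r.sense();print(st["clock"],st["contact_force"])
f0=st["contact_force"]
X=np.cross(YS,-AX)
dx=dy=0
for b in (.05,.04,.03,.025,.02,.015,.01,.006,.003,.001,0):
    r.servo_line(PG+b*AX+dx*X+dy*YS,OS,.08)
    f=r.sense()["contact_force"]-f0
    print("b %.0f fax %.1f fx %.1f fy %.1f"%(b*1e3,f@AX,f@X,f@YS),r.sense()["clock"])
    if f@AX>15: print("stop");break
    if abs(f@X)>3: dx+=np.clip(.00012*(f@X),-.001,.001)
    if abs(f@YS)>3: dy+=np.clip(.00012*(f@YS),-.001,.001)
pickle.dump((b,dx,dy),open("ret.pkl","wb"))
E
```

```text
31.15 [ 0.13840742 -0.13937147 -1.57857809]
b 50 fax -0.3 fx 0.6 fy -0.0 31.55
b 40 fax -0.3 fx -0.1 fy -0.9 31.825
b 30 fax -0.1 fx -0.2 fy 0.7 32.1
b 25 fax -0.7 fx -0.2 fy 0.4 32.35
b 20 fax -0.2 fx 0.1 fy -1.5 32.6
b 15 fax -0.2 fx -0.0 fy -1.2 32.85
b 10 fax -1.9 fx 1.3 fy -3.9 33.1
b 6 fax -3.4 fx 2.1 fy -5.0 33.35
b 3 fax -3.1 fx 2.0 fy -3.5 33.6
b 1 fax -0.9 fx 3.1 fy -2.6 33.85
b 0 fax 1.6 fx 1.2 fy -1.2 34.1
```

```bash
python3 - <<'E'
from h import *
from station import r
d=pickle.load(open("s0.pkl","rb"))
def c(s):
    h=cv2.cvtColor(s["frame"],cv2.COLOR_RGB2HSV);m=cv2.inRange(h,(5,200,180),(18,255,255))
    n,l,st,ce=cv2.connectedComponentsWithStats(m);return [(ce[i].round(1).tolist(),st[i].tolist()) for i in range(1,n) if st[i][4]>60]
print(c(d["scene"]),c(d["side"]))
print("decoy",tri(ray(d["scene"],286/1.4286,232/1.4286),ray(d["side"],459/1.4286,406/1.4286)))
r.let_go();r.servo_line(PG+.03*AX,OS,.12);r.servo_line(PG+.078*AX,None,.2)
st=r.sense();print(st["clock"],st["opening"],st["contact_force"])
o=ori([0,0,-1],XB)
print(o,r.inverse_kinematics([.487,-.357,.29],o),r.inverse_kinematics([.487,-.357,.22],o))
E
```

```text
[([198.9, 162.2], [194, 157, 11, 14, 62])] []
decoy (array([ 0.59102682, -0.28942353,  0.06048278]), np.float64(0.0005808561584814226))
36.0417 0.08766414119821928 [ 0.63499487  0.43815086 -1.04086092]
[180.   0.  73.] [-39.47147735   6.22549234  81.05161133   0.          92.72289633
 -22.47147735] [-39.47147735   8.2162418   86.09717256   0.          85.68658565
 -22.47147735]
```

```bash
python3 - <<'E'
from h import *
from station import r
o=ori([0,0,-1],XB)
sd=r.snapshot("side");save(sd,"sd2",(130,140,260,240))
r.reach([.40,.08,.42],o)
p=np.array([.506,-.290,0])-.055*YB;p[2]=.29
r.reach(p+[0,0,.08],o);r.servo_line(p,o,.2);r.wait(.15)
s=r.snapshot("wrist");st=r.sense();print(st["clock"])
c=proj(s,[.506,-.290,.075],1);print(c)
x0,y0=int(c[0])-60,int(c[1])-45;a=cv2.cvtColor(s["frame"],cv2.COLOR_RGB2BGR)[y0:y0+90,x0:x0+120]
b=cv2.cvtColor(sd["frame"],cv2.COLOR_RGB2BGR)[145:235,140:260]
cv2.imwrite("pics/bolt.png",np.hstack([cv2.resize(i,(400,300),interpolation=cv2.INTER_CUBIC) for i in(a,b)]));print(x0,y0)
pickle.dump((s,st,x0,y0),open("bolt.pkl","wb"))
E
```

```text
39.5333
[276.62330388 147.12287961]
216 102
```

View pics/bolt.png

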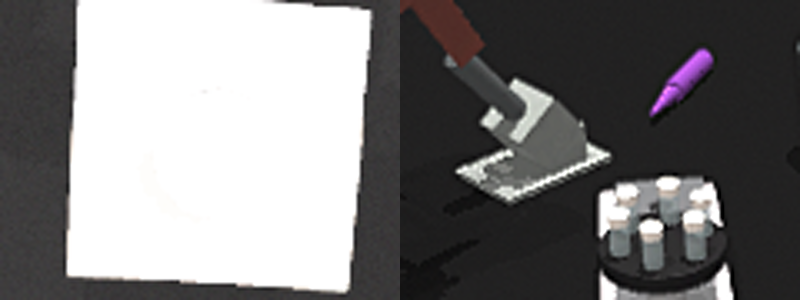

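The drift is back in the stand, with its handle against the mouth plate. The block spans (65–372, 0–292) in the crop but is overexposed, so I'll stretch the contrast.

```bash
python3 - <<'E'
from h import *
s,st,x0,y0=pickle.load(open("bolt.pkl","rb"))
f=s["frame"][y0:y0+90,x0:x0+120].astype(float).min(2)
a=np.clip((f-225)*8.2,0,255).astype(np.uint8)
cv2.imwrite("pics/bs.png",cv2.resize(a,(800,600),interpolation=cv2.INTER_CUBIC))
m=(s["frame"].min(2)>150).astype(np.uint8);n,l,S,ce=cv2.connectedComponentsWithStats(m)
i=l[y0+45,x0+60];cn=cv2.findContours((l==i).astype(np.uint8),0,1)[0][0];rc=cv2.minAreaRect(cn);bx=cv2.boxPoints(rc)
print(rc,plane(s,*rc[0],.045,1));P=[plane(s,*q,.045,1) for q in bx];print(np.round(P,4),np.linalg.norm(P[1]-P[0]),np.linalg.norm(P[2]-P[1]))
E
```

```text
((280.4206848144531, 143.84828186035156), (87.73069763183594, 85.85160064697266), 3.3664605617523193) [ 0.50826729 -0.29106128  0.045     ]
[[ 0.4683 -0.3087  0.045 ]
 [ 0.4905 -0.2521  0.045 ]
 [ 0.5472 -0.273   0.045 ]
 [ 0.5272 -0.3307  0.045 ]] 0.06080168029297159 0.060501957110560604
```

View pics/bs.png

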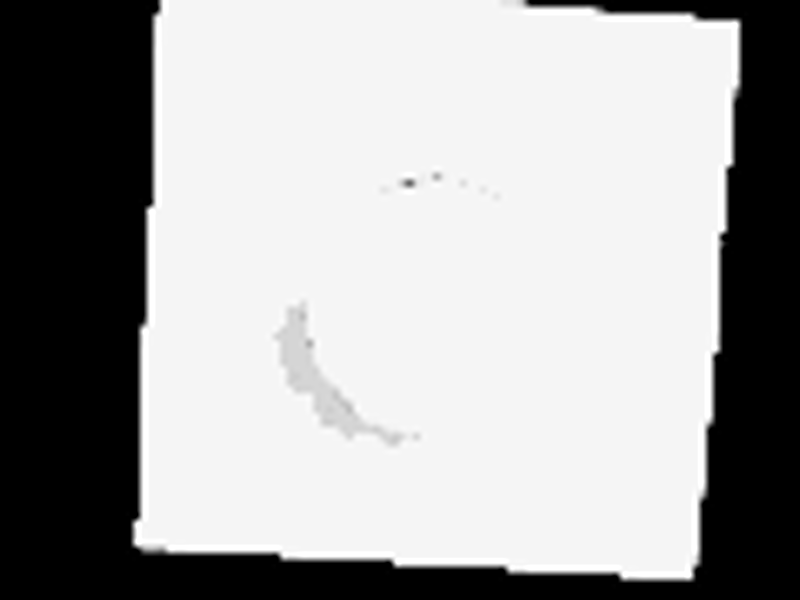

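The stretched crop shows the head's top arc apex at about (437,176) and its left edge at about (303,310). The head centre is therefore about (435,310), or native (281.2,148.5). I'll grasp the bolt there.

```bash
python3 - <<'E'
from h import *
from station import r
s,st,x0,y0=pickle.load(open("bolt.pkl","rb"))
b=plane(s,281.2,148.5,.075,1);print("bolt",b,"block centre .5083 -.2911")
B=(b[:2]+[.5083,-.2911])/2;o=ori([0,0,-1],XB)
r.servo_line([*B,.26],o,.2);r.servo_line([*B,.069+.163],o,.12)
print(r.sense()["clock"],r.sense()["contact_force"]);r.grab(40);st=r.sense();print(st["clock"],st["opening"],st["gripper_force"],st["contact_force"],st["tcp_pos"])
r.servo_line([*B,.069+.163+.045],o,.12);st=r.sense();print(st["clock"],st["opening"],st["contact_force"])
print("fin",pickle.load(open("fin.pkl","rb")))
pickle.dump(B,open("B.pkl","wb"))
E
```

```text
bolt [ 0.5083969  -0.29161103  0.075     ] block centre .5083 -.2911
40.375 [ 0.86856681 -0.3154763   0.05918351]
41.4 0.022245088918469536 40.000033378601074 [-0.2990834  -0.22447488  0.11742112] [ 0.50834982 -0.29131671  0.23196214]
41.925 0.022405283913958095 [-0.54855874 -0.41822727 -1.50964739]
fin [0.53199917 0.03536298 0.05515332]
```

```bash
python3 - <<'E'
from h import *
from station import r
B=pickle.load(open("B.pkl","rb"));o=ori([0,0,-1],XB)
T=(HOLE+.0070*XB-.0015*YB)[:2];print(T)
r.servo_line([*B,.41],o,.3);r.servo_line([*T,.41],o,.3);r.servo_line([*T,.287],o,.2);r.wait(.15)
f0=r.sense()["contact_force"];print(r.sense()["clock"],f0);s=r.snapshot("wrist");pickle.dump((s,r.sense()),open("hov2.pkl","wb"))
dx=dy=0.;z=.287
while z>.2435:
    z-=.004 if z>.282 or z<.262 else .003
    z=max(z,.243);r.servo_line([*(T+dx*XB[:2]+dy*YB[:2]),z],o,.08)
    st=r.sense();f=st["contact_force"]-f0;fx,fy=f@XB,f@YB
    print("z %.1f act %.1f d %.2f %.2f F %.1f %.1f %.1f op %.1f t %.1f"%(z*1e3,st["tcp_pos"][2]*1e3,dx*1e3,dy*1e3,fx,fy,f[2],st["opening"]*1e3,st["clock"]))
    if f[2]>14 and z>.247: print("stop");break
    if abs(fx)>2: dx+=np.clip(.00015*fx,-.0008,.0008)
    if abs(fy)>2: dy+=np.clip(.00015*fy,-.0008,.0008)
pickle.dump((T,dx,dy,z),open("bd.pkl","wb"))
E
```

```text
[0.53155558 0.03591894]
44.675 [ 0.76549699 -0.58134048 -1.02843511]
z 283.0 act 282.8 d 0.00 0.00 F -1.4 0.3 1.0 op 22.0 t 45.0
z 279.0 act 278.5 d 0.00 0.00 F -1.0 0.3 0.8 op 22.5 t 45.2
z 276.0 act 275.8 d 0.00 0.00 F -0.6 2.4 -0.7 op 22.2 t 45.5
z 273.0 act 272.7 d 0.00 0.37 F 0.2 3.4 -0.7 op 22.2 t 45.7
z 270.0 act 269.6 d 0.00 0.88 F -0.7 1.1 -0.4 op 22.1 t 46.0
z 267.0 act 266.7 d 0.00 0.88 F -0.9 0.8 0.4 op 22.8 t 46.2
z 264.0 act 263.7 d 0.00 0.88 F -0.5 1.1 0.6 op 22.1 t 46.5
z 261.0 act 260.7 d 0.00 0.88 F -0.6 1.5 -1.0 op 22.4 t 46.7
z 257.0 act 256.6 d 0.00 0.88 F -0.7 1.4 -0.1 op 21.7 t 47.0
z 253.0 act 252.6 d 0.00 0.88 F -0.9 0.5 -0.6 op 22.5 t 47.2
z 249.0 act 248.6 d 0.00 0.88 F -1.3 1.2 -1.4 op 22.1 t 47.5
z 245.0 act 244.6 d 0.00 0.88 F -0.6 1.5 -0.2 op 22.2 t 47.7
z 243.0 act 243.0 d 0.00 0.88 F -0.5 0.9 -0.1 op 22.2 t 48.0
```

```bash
python3 - <<'E'
from h import *
from station import r
T,dx,dy,z=pickle.load(open("bd.pkl","rb"));o=ori([0,0,-1],XB);p=T+dx*XB[:2]+dy*YB[:2]
for i in range(6):
    z-=.0008;r.servo_line([*p,z],o,.05);st=r.sense();print(z,st["tcp_pos"],st["contact_force"])
    if st["contact_force"][2]>7: break
r.let_go();r.wait(.2);st=r.sense();print(st["clock"],st["opening"],st["contact_force"])
r.servo_line([*p,.33],o,.15);r.wait(.3)
st=r.sense();print(st["clock"],st["opening"],st["contact_force"])
s=r.snapshot("side");S=r.snapshot("scene")
for n,q in(("side",s),("scene",S)):
    print(n,"expected head top",proj(q,[*p,.086]),"foot",proj(q,[*p,.056]))
    c=proj(q,[*p,.071]).astype(int);g=q["frame"].astype(int).sum(2)//3
    print(g[c[1]-16:c[1]+16:2,c[0]-16:c[0]+17:2])
E
```

```text
0.2422 [0.53180682 0.03676508 0.24291629] [-2.06404299 -0.43083157  4.1965254 ]
0.2414 [0.53178939 0.03677613 0.24287392] [-4.54565916  0.20802076  7.96426871]
49.775 0.08805019813772887 [0.11279949 0.44173595 0.07278784]
50.8167 0.08801122298494071 [-0.42345952 -0.16915112  0.18921854]
side expected head top [217.16887735 194.58697586] foot [218.02705305 206.38127216]
[[ 32  32  32  32  33  32  33  32  34  33  33  32  32  34  33  34  33]
 [ 34  35  33  33  34  33  33  33  33  33  34  33  33  32  33  33  32]
 [ 26  32  34  34  32  34  33  33  34  32  33  33  33  33  32  34  33]
 [118  29  33  33  31  34  32  29  28  28  31  33  33  33  32  33  35]
 [126  56  32  33  33  27  51 123 120 122  76  30  33  33  33  33  32]
 [ 40  29  32  34  32  45 254 235 233 230 249  18  33  33  32  33  33]
 [ 31  32  34  33  32  31 108  99 123 114 113  15  31  30  30  32  33]
 [ 32  33  28  30  30  37 124 125 132 172 232 114  67  88  88  18  26]
 [ 27  18 136 136 146 124 124 126 200 255 255 193 121 120 129 166 186]
 [167 175 240 246 249 145 122 126 150 187 175 146 118 169 255 255 255]
 [255 247 171 202 
[... 930 characters left out ...]
117 106  96  85 126 159 186 197 197 157 111  88  42  23  24]
 [119 119 113 106  95  90 146 194 200 201 199 147 130 175 132  52  24]
 [105 108  90  78  83  97 121 159 173 173 155 119 120 171 199 146  65]
 [ 77  75  72  81  97 100 113 124 130 130 123 111 112 122 177 220 177]
 [ 72  70  86  96  87 100 114 124 127 126 120 111 111 110 121 183 227]
 [ 72  78  82  89 103 110 117 125 128 126 116 111 110 110 111 121 180]
 [ 78  78  78  80  95 110 114 123 127 121 116 111 110 111 110 111 116]
 [112  78  73  92 105 110 110 113 114 114 113 110 110 111 111 110 111]
 [150 119  97 106 112 111 110 111 112 112 116 113 110 110 110 108 103]
 [155 186 174 115 113 114 112 110 109 110 114 115 112 109 105  99 122]]
```

```bash
python3 -c "
from station import r
print(r.hand_in())"
```

```text
the job is handed in; nothing more can be done
None
```

I handed the job in at about 51 s on the robot's clock: the drift went through to its shoulder and is back in the stand, and the bolt is seated and released, but `r.hand_in()` gave no verdict. I confirmed the bolt's seating only by its contact height, not in a viewed picture; the route kept clear of the glassware and rack, which I did not check again afterwards.

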